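# Weigh the battery pack on the beam balance

## Task

We need the weight of the long battery pack. With the balance still locked, take the transformer off its pan and set it down in the aluminium tray, then lay the long battery pack flat in the middle of the pan. Then pull the locking lever all the way over to free the beam, and only then slide the poise along the notched arm until the pointer rests centred between the two lines; let go and leave the square pack, the cup and the spool where they are.

Things in the scene. Friction and masses are not known exactly. Their poses are not given: they have to be found in the camera images.
- scale: Grey bench beam balance, fixed; base plate 110 x 450 mm, 18 mm thick. Origin on the table directly below the beam's pivot (pivot 100 mm up). Its x axis is level and square to the beam; its y axis runs along the beam towards the pan; the notched arm runs from the pivot to -y. Pan axis at y = +90 mm, index plate at x = -9, y = -218 mm (42 mm wide along y, top 160 mm up), lever at y = -285 mm.
- pan_top (a point): Centre of the top face of the balance's flat round steel pan, 110 mm across, no rim; 115 mm above the table with the beam level. A parallel linkage keeps the pan level and makes the reading independent of where on the pan the load lies.
- beam (a joint): Tilt of the beam, rad. 0 = level, pointer centred; positive = pan down, notched arm up (poise must go further out); stops at -0.16 and +0.16. Locked, it can move about 0.01. Free, it comes to rest in about 1.5 s, between the stops in proportion to the poise's error: about 0.006 rad for each mm (too far out = negative).
- pointer (a point): the black length, 6 mm thick, of the notched arm's thin end; the point lies on its axis 218 mm from the pivot, 100 mm above the table when centred. It moves up and down before a white plate on the robot's side of the arm (best seen from the far side) with two level black lines, 8.5 mm above and below centre.
- poise (a joint): Position of the poise along the notched arm, m: 0 = nearest the pivot (50 mm from it, balances the empty pan), growing outwards to 0.125. 2 g on the pan for every mm. Held only by friction of about 1.5 N, it stays where it is left; the notches are marks 10 mm apart and do not catch.
- poise_grip (a point): On the poise's upright grip tab, 12 mm below its top. Poise: dark steel block 32 x 28 x 34 mm round the arm (28 along it); the tab above it is 14 mm thick (scale x) x 22 mm along the arm, 35 mm high; this point lies 23 mm above the block's top and 140 mm above the table with the beam level.
- lever (a joint): Angle of the locking lever, rad: 0 = upright, beam locked by two prongs about the arm's thin end; grows as its top swings towards the scale's -x side (the robot's side); 0.6 = fully over (stop), free. It stays where it is left; the beam is clear from about 0.25.
- lever_knob (a point): Centre of the black ball, 24 mm across, on top of the locking lever; 190 mm above the table when upright, 170 mm above the lever's hinge (which is level, along scale y, 20 mm above the table). It takes about 1 N to swing.
- transformer_mid (a point): Centre of the transformer that stands on the pan: dark steel block 50 x 44 x 40 mm high (x, y, z) with a white bobbin showing 7 mm proud in the middle of both y faces (look only); 300 g. Plain steel x faces, 50 mm apart.
- tray_in (a point): Centre of the inner floor of the shallow fixed aluminium tray, 130 x 150 mm (x, y) outside, 16 mm high, walls and floor 4 mm thick.
- pack_mid (a point): Centre of the long battery pack to be weighed: grey plastic brick 86 x 42 x 32 mm high (x, y, z), rounded edges, one black band, two brass contacts on one end; 105 to 205 g. It lies flat on the table.
- square_pack: Bystander: another grey battery pack, square, 58 x 58 x 26 mm; origin at the centre of its underside. Leave it.
- cup: Bystander: white plastic cup, 72 mm across, 88 mm high; origin at the centre of its underside. Leave it.
- spool: Bystander: bare aluminium spool, 60 mm across, 34 mm high; origin at the centre of its underside. Leave it.
Not all that is in view belongs to the job. What is shaped like the part that bears transformer_mid but purple is not meant.

How it is judged (in metres and radians):
On the way, in this order (a step that is already met when the one before it is completed fails the run):
1. the transformer stands released in the tray, the beam still locked (horizontal distance between transformer_mid and tray_in below 0.05 m and z of transformer_mid in the frame of tray_in below 0.026 m and contact force between the fingers and transformer below 0.1 N and value of joint lever below 0.12 rad), for 0.2 s.
2. the long pack lies released on the pan, the beam still locked (horizontal distance between pack_mid and pan_top below 0.03 m and z of pack_mid in the frame of pan_top between 0.01 and 0.022 m and contact force between the fingers and pack below 0.1 N and value of joint lever below 0.12 rad), for 0.2 s.
3. the lever is over and the freed beam has sunk on the pan's side (value of joint lever above 0.4 rad and value of joint beam above 0.08 rad), for 0.1 s.
At the end, for the whole second after the job is handed in: The lever is over (beyond 0.4 rad), the beam swings free and rests within 0.037 rad of level (the pointer between the two lines), the long pack lies flat on the pan within 30 mm of its centre, and the transformer stands on the tray's floor within 50 mm of its centre (value of joint beam between -0.037 and 0.037 rad and velocity of joint beam between -0.03 and 0.03 rad/s and value of joint lever above 0.4 rad and horizontal distance between pack_mid and pan_top below 0.03 m and z of pack_mid in the frame of pan_top between 0.01 and 0.022 m and angle between pack_mid's own z axis and vertical below 0.1 rad and horizontal distance between transformer_mid and tray_in below 0.05 m and z of transformer_mid in the frame of tray_in below 0.026 m); the robot touches nothing.
It fails at once if the square pack, the cup or the spool is pushed more than 30 mm (distance of any of square_pack, cup, spool from where it was at the start of the episode above 0.03 m).
It also fails if it takes over 72 s, if anything falls off the work surface, if the arm or the gripper's body presses on something with over 40 N, if the wrist force passes 120 N, or if a joint passes its speed limit or range.

## Robot

A 7-joint arm with a two-finger parallel gripper is mounted at the origin on the work surface. World frame = base frame: x ahead of the robot, y to its left, z up, the work surface at z = 0. Lengths are in mm, angles in rad, forces in N, time in s.
With the tool pointing down it reaches from about 400 to 875 mm from the base axis. Payload 4.4 kg.
Tool frame: the origin (TCP) lies midway between the tips of the shut fingers; the grasp point (between the pads) lies 19 mm behind it; z points along the fingers, y is the direction in which the jaws open and shut (so a half turn about z gives the same grasp; the last joint's range is limited). The gripper opens to 85 mm and grips with 20 to 120 N. Pads are 22 mm wide; open, the fingers measure 114 mm over their backs; the gripper's body (76 mm by 85 mm) begins 54 mm behind the grasp point. The pads swing forward as they close: fully open they stand 13 mm farther back than shut.
Start: joints at [-1.348, 0.628, 0.038, 1.517, -0.027, 0.996, -0.02], TCP at [185.097, 623.103, 231.313] pointing down, gripper open.
Joint ranges: [-3.06, 3.06], [-0.37, 2.12], [-1.25, 1.32], [0.18, 2.47], [-1.1, 4.24], [0.23, 1.98], [-2.94, 2.94]. Speed limits (rad/s): [2.57, 2.57, 3.14, 3.14, 3.14, 3.14, 3.14].

## Interface

Orientations are given as [roll, pitch, yaw] about the fixed x, y, z axes, in that order (R = Rz(yaw) Ry(pitch) Rx(roll)).
In Python, from cell import * gives the robot as it stands. The module is installed in compiled form; this text tells all that it offers.
- The arm moves only by the tool move_arm, never from a script. Its argument "series" is a list of rows, each a list of 2 entries, a list of its own where there are three numbers: the shift along the tool's x, y, z in m, then the turn about the tool's z in rad. In form: [[[x, y, z], yaw], ...]. A call has 1 to 5 rows; each row is the pose to reach, as a shift and turn from the pose measured when the call began, along the tool's axes at that moment; what a row does not reach only later rows make up. A row lasts 1/8 s, in which the tool goes at most 62.5 mm and 10.7 degrees, less where a joint would pass 70% of its speed; a pose out of reach is approached as far as the arm can. A call with a gripper value outside its range is refused whole. "claw" is the opening, from 0 (shut) to 1 (fully open), set as the call begins (left out, the last holds). The fingers move at their own pace and stop on an object; the grip force is fixed at half the most. Time passes only in rows, so rows that repeat a pose let the fingers close. It gives the time, the measured TCP pose, the force and the opening at its end, in the units of the state.
- read_state(): the state, without advancing time (a new reading comes with each control period).
- get_image(name): name is "side" or "top"; returns the picture (480x640x3 uint8, blue, green, red); there is no depth.
- camera_model(name): a dict with "fov_y" (degrees; the focal length in pixels is half the picture's height over the tangent of half this angle, whatever the lens; pixels are square), "cx", "cy" (the principal point, pixels), "pose" (4x4, takes a point from camera to world coordinates). Camera axes: x right, y down, z forward; pixel columns grow to the right and rows downward; lengths in mm; the calibration is good to about 2 mm. A picture is of the moment at which its call begins. camera_model takes no time and is no camera call.
- finish_job(): hands the job in, once; it reports no verdict.
The state is a dict: "clock": time; "qpos": joint angles; "qd": joint speeds; "tau": joint torques, N m; "eef_pos": TCP position; "tool_rot": TCP orientation; "force": force on the tool from outside, world axes, zero at the start; "torque": the same for the moment, N m; "width": finger opening in mm.
Only numpy, scipy, OpenCV 4.12 (cv2) and the standard library are available. Lean on these libraries where they do the work, as an engineer would, in place of code of your own. Each camera call takes 0.05 s, during which the arm holds its last target. There are 200 camera calls.

## Working session

There is one attempt and no reset: what is moved stays moved. The work goes in short steps, Python scripts to look and compute and a tool call to move; the robot and the scene stay as the last step left them, time stands still between calls to the robot, and variables do not carry over. Pictures are saved under pics/ and viewed, about 8 in all and at most 12, crops included, and the job is handed in when it is done.

Besides the shell and the picture viewer there is one more tool, called after "Call:" by a JSON object that holds its "api" and its "payload", one argument or row to a line. move_arm: Moves the arm, as the interface text tells. Its arguments: {"type":"object","properties":{"series":{"type":"array"},"claw":{"type":"number"}},"required":["series"]}

```bash
mkdir -p pics; python3 - <<'E'
from cell import *
import cv2,numpy as np
for n in("side","top"):
    cv2.imwrite(f"pics/{n}0.png",get_image(n)); m=camera_model(n); print(n,m["fov_y"],m["cx"],m["cy"]); print(np.round(m["pose"],4).tolist(), {k:v for k,v in m.items() if k not in("pose","fov_y","cx","cy")})
s=read_state(); print({k:np.round(v,3).tolist() for k,v in s.items()})
E
```

```text
side 54.41861969481396 325.70961433583363 230.02246826969042
[[0.821, -0.4297, 0.3759, 162.8082], [-0.5706, -0.6376, 0.5176, -485.523], [0.0173, -0.6395, -0.7686, 898.7724], [0.0, 0.0, 0.0, 1.0]] {}
top 45.60297438824538 316.1828404490108 249.20202958656358
[[-0.0052, -0.9925, 0.1224, 391.023], [-1.0, 0.0047, -0.0041, 47.3873], [0.0035, -0.1225, -0.9925, 1376.9463], [0.0, 0.0, 0.0, 1.0]] {}
{'clock': 0.1, 'qpos': [-1.348, 0.629, 0.038, 1.518, -0.027, 0.996, -0.02], 'qd': [0.0, -0.003, -0.0, -0.002, 0.0, -0.001, 0.0], 'tau': [0.003, -56.454, 1.231, -19.398, 0.011, 0.005, 0.0], 'eef_pos': [184.956, 622.556, 230.498], 'tool_rot': [-3.14, 0.0, 2.853], 'force': [-0.079, 0.553, -0.713], 'torque': [-0.015, 0.029, 0.01], 'width': 85.101}
```

View pics/side0.png

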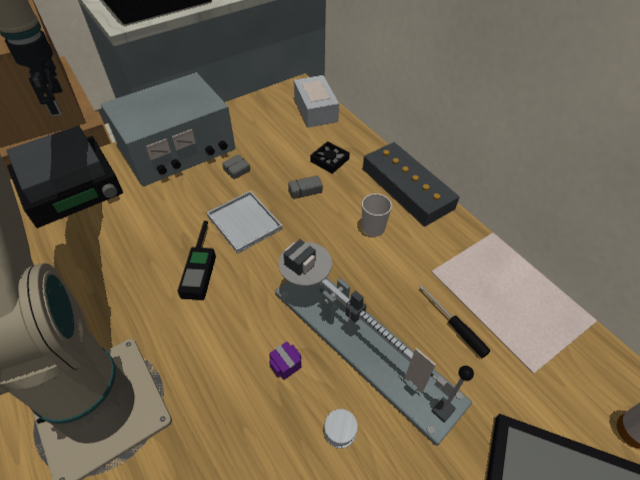

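View pics/top0.png

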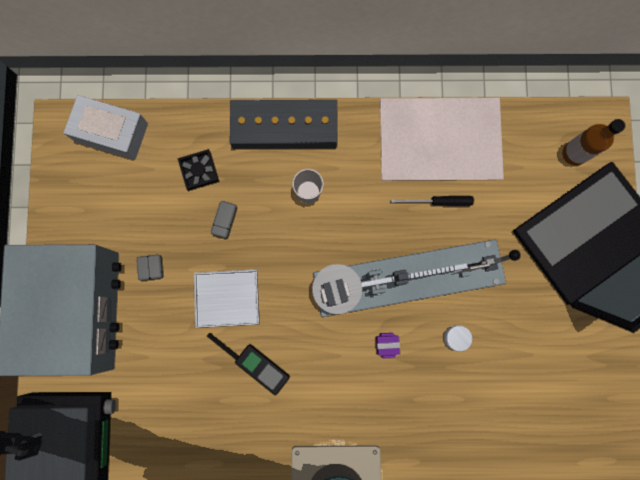

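```bash
cat > h.py <<'E'
from cell import *
import cv2,numpy as np
from scipy.spatial.transform import Rotation as R
CM={n:camera_model(n) for n in("side","top")}
def f(n): return 240/np.tan(np.radians(CM[n]["fov_y"]/2))
def proj(n,P):
    T=np.linalg.inv(CM[n]["pose"]); p=T[:3,:3]@np.array(P,float)+T[:3,3]
    return np.array([CM[n]["cx"]+f(n)*p[0]/p[2],CM[n]["cy"]+f(n)*p[1]/p[2]])
def ray(n,u,v,z):
    T=np.array(CM[n]["pose"]); d=T[:3,:3]@np.array([(u-CM[n]["cx"])/f(n),(v-CM[n]["cy"])/f(n),1]); o=T[:3,3]
    return o+d*(z-o[2])/d[2]
def go(P,yaw=None):
    """tool-frame shift in m and turn to TCP world P (mm), yaw of tool"""
    s=read_state(); r=R.from_euler('xyz',s["tool_rot"]); d=r.inv().apply(np.array(P)-s["eef_pos"])/1000
    t=None
    if yaw is not None:
        # tool points down: turn about tool z = -(world yaw change)
        t=-((yaw-s["tool_rot"][2]+np.pi/2)%np.pi-np.pi/2)
    print("shift",np.round(d,4),"turn",t,"at",np.round(s["eef_pos"],1),np.round(s["tool_rot"],3))
def crop(n,out,x0,y0,x1,y1,k):
    im=get_image(n)[y0:y1,x0:x1]; im=cv2.resize(im,None,fx=k,fy=k,interpolation=cv2.INTER_CUBIC)
    g=20
    for x in range((x0//g+1)*g,x1,g): cv2.putText(im,str(x),(int((x-x0)*k),10),0,.35,(0,0,255),1); cv2.line(im,(int((x-x0)*k),12),(int((x-x0)*k),18),(0,0,255),1)
    for y in range((y0//g+1)*g,y1,g): cv2.putText(im,str(y),(0,int((y-y0)*k)),0,.35,(0,0,255),1); cv2.line(im,(22,int((y-y0)*k)),(28,int((y-y0)*k)),(0,0,255),1)
    cv2.imwrite(out,im); return im
E
python3 - <<'E'
from h import *
crop("top","pics/a.png",190,190,370,330,4.28)
crop("top","pics/b.png",310,232,530,322,3.6)
E
```

```text
(no output)
```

View pics/a.png

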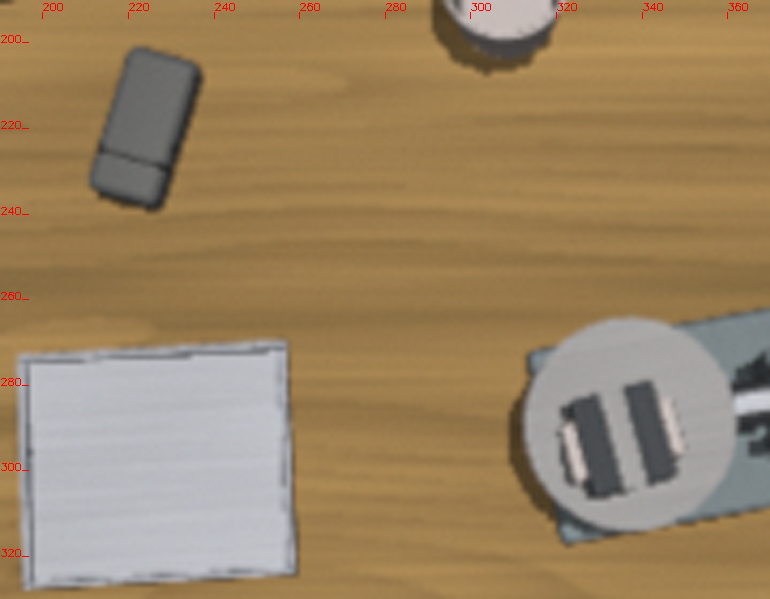

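View pics/b.png

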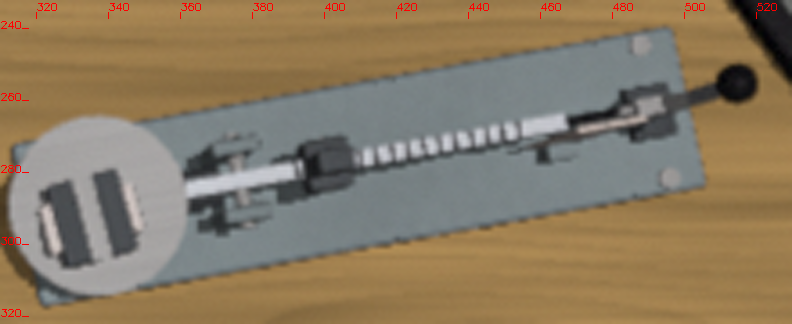

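```bash
python3 - <<'E'
from h import *
A=lambda p:(p[0]/4.28+190,p[1]/4.28+190)
B=lambda p:(p[0]/3.6+310,p[1]/3.6+232)
def q(name,c,z):
    w=np.array([ray("top",*p,z)[:2] for p in c]); e=np.roll(w,-1,0)-w
    print(name,"mid",w.mean(0).round(1),"edges",np.linalg.norm(e,axis=1).round(1),"dirs",np.degrees(np.arctan2(e[:,1],e[:,0])).round(1))
    return w.mean(0)
q("base",[B(p) for p in[(671,28),(704,185),(43,306),(13,147)]],18)
q("transf",[A(p) for p in[(565,405),(652,380),(677,480),(590,500)]],155)
q("pack",[A(p) for p in[(130,50),(196,64),(158,207),(94,186)]],32)
q("tray",[A(p) for p in[(18,355),(286,342),(297,573),(25,588)]],16)
pan=ray("top",*A((631,424)),115); print("pan",pan)
print("knob",ray("top",*B((737,82)),190))
print("poise tab",ray("top",*B((327,161)),152))
print("pan via side",ray("side",305.5,265,115),"knob",ray("side",466,373,190), "tray",ray("side",244.5,221,12),"pack",ray("side",305,185,32))
E
```

```text
base mid [ 488.2 -180.9] edges [106.4 444.9 106.5 446.9] dirs [-170.7  100.    10.4  -80. ]
transf mid [447.2   2.5] edges [45.3 51.3 44.5 48.9] dirs [ -74.3 -166.6  102.6   14.4]
pack mid [629.3 262.1] edges [37.9 83.2 37.7 79.2] dirs [-102.4  166.    71.5  -13.8]
tray mid [442.3 255.3] edges [149.6 128.2 150.1 129. ] dirs [ -87.5 -176.9   92.8    2.9]
pan [457.78116476  -4.24927659 115.        ]
knob [ 523.7064624  -373.33282295  190.        ]
poise tab [ 481.65413787 -139.34441559  152.        ]
pan via side [458.33209032 -11.29407806 115.        ] knob [ 525.61966422 -374.09839374  190.        ] tray [444.71091889 249.29708874  12.        ] pack [629.32893791 254.68970225  32.        ]
```

```bash
python3 - <<'E'
from h import *
go([447,1.5,215],np.radians(104))
E
```

```text
shift [-0.4281 -0.5209  0.0164] turn 1.0376711774245149 at [185.  622.7 230.7] [-3.14   0.     2.853]
```

Call:
{"api": "move_arm", "payload": {
  "series": [
    [[-0.036,-0.043,-0.01],0],
    [[-0.071,-0.087,-0.02],0],
    [[-0.107,-0.13,-0.02],0],
    [[-0.143,-0.174,-0.02],0],
    [[-0.178,-0.217,-0.02],0]
  ],
  "claw": 1
}}

```text
clock: 0.82
eef_pos: [294.5, 362.2, 251.1]
tool_rot: [-3.141, 0.0, 2.853]
force: [0.9, -0.3, -0.4]
width: 85.1
```

Call:
{"api": "move_arm", "payload": {
  "series": [
    [[-0.036,-0.043,0],0],
    [[-0.071,-0.087,0],0],
    [[-0.107,-0.13,0],0],
    [[-0.143,-0.174,0],0],
    [[-0.178,-0.217,0],0]
  ]
}}

```text
clock: 1.45
eef_pos: [403.8, 101.8, 251.6]
tool_rot: [-3.141, 0.001, 2.853]
force: [0.7, -0.4, 0.0]
width: 85.1
```

```bash
python3 - <<'E'
from h import *
go([447,1.5,215],np.radians(104))
E
```

```text
shift [-0.0699 -0.0838  0.0367] turn 1.037629067488745 at [403.8 101.8 251.6] [-3.141e+00  1.000e-03  2.853e+00]
```

Call:
{"api": "move_arm", "payload": {
  "series": [
    [[-0.03,-0.035,0],0.18],
    [[-0.06,-0.07,0],0.36],
    [[-0.07,-0.084,0],0.54],
    [[-0.07,-0.084,0],0.72],
    [[-0.07,-0.084,0.02],0.9]
  ]
}}

```text
clock: 2.08
eef_pos: [448.2, 1.0, 232.4]
tool_rot: [3.138, 0.002, 1.946]
force: [-0.1, 0.0, -0.3]
width: 85.4
```

Call:
{"api": "move_arm", "payload": {
  "series": [
    [[0,0,0],0.138],
    [[0,0,0],0.138]
  ]
}}

```text
clock: 2.33
eef_pos: [448.2, 1.0, 232.2]
tool_rot: [3.138, 0.001, 1.81]
force: [0.6, -0.8, -0.5]
width: 85.7
```

```bash
python3 - <<'E'
from h import *
go([447,1.5,118],np.radians(104))
crop("side","pics/c.png",200,160,480,400,2.85)
E
```

```text
shift [ 0.0009 -0.0014  0.1142] turn -0.005473179293238761 at [448.2   1.  232.2] [3.138e+00 1.000e-03 1.810e+00]
```

View pics/c.png

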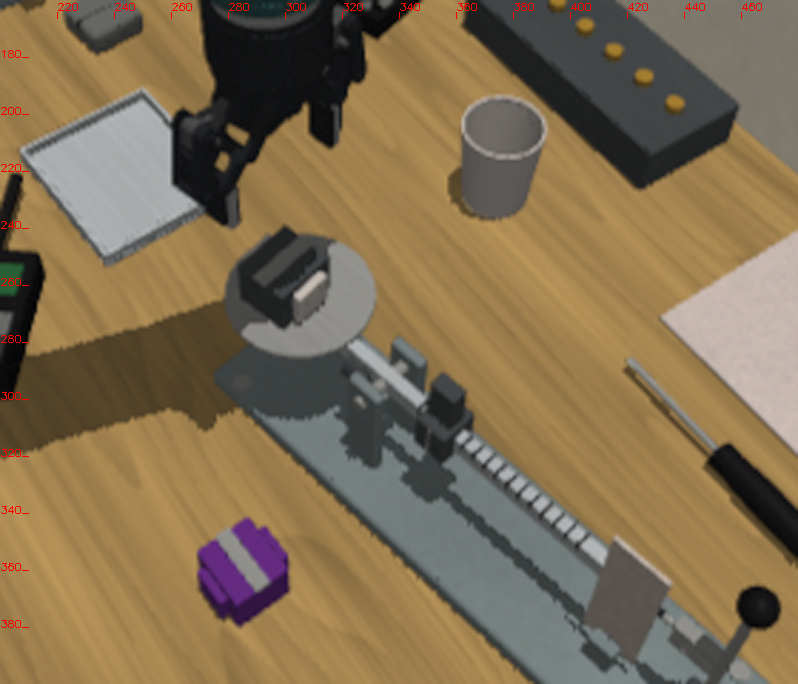

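The picture shows the gripper above the transformer (centre about 296,250), with the fingers either side of its plain x faces. The cup, the purple decoy and the poise are clear of it.

Call:
{"api": "move_arm", "payload": {
  "series": [
    [[0.001,-0.001,0.05],-0.005],
    [[0.001,-0.001,0.09],-0.005],
    [[0.001,-0.001,0.114],-0.005],
    [[0.001,-0.001,0.114],-0.005]
  ]
}}

```text
clock: 2.88
eef_pos: [446.6, 1.7, 117.4]
tool_rot: [3.141, 0.0, 1.818]
force: [-0.2, -0.3, 0.6]
width: 85.4
```

Call:
{"api": "move_arm", "payload": {
  "series": [
    [[0,0,0],0],
    [[0,0,0],0],
    [[0,0,0],0],
    [[0,0,0],0],
    [[0,0,0],0]
  ],
  "claw": 0
}}

```text
clock: 3.5
eef_pos: [449.2, 1.9, 119.0]
tool_rot: [3.135, 0.002, 1.818]
force: [2.4, 0.4, 6.1]
width: 49.3
```

Call:
{"api": "move_arm", "payload": {
  "series": [
    [[0,0,-0.02],0],
    [[0,0,-0.05],0],
    [[0,0,-0.08],0],
    [[0,0,-0.08],0]
  ]
}}

```text
clock: 4.0
eef_pos: [449.9, 2.0, 201.0]
tool_rot: [3.13, 0.002, 1.819]
force: [-0.7, 0.8, -3.6]
width: 49.5
```

```bash
python3 - <<'E'
from h import *
go([443,254,200],np.radians(93))
crop("side","pics/d.png",200,160,480,400,2.85)
E
```

```text
shift [0.2459 0.0552 0.0011] turn 0.19586571087667815 at [449.9   2.  201. ] [3.130e+00 2.000e-03 1.819e+00]
```

View pics/d.png

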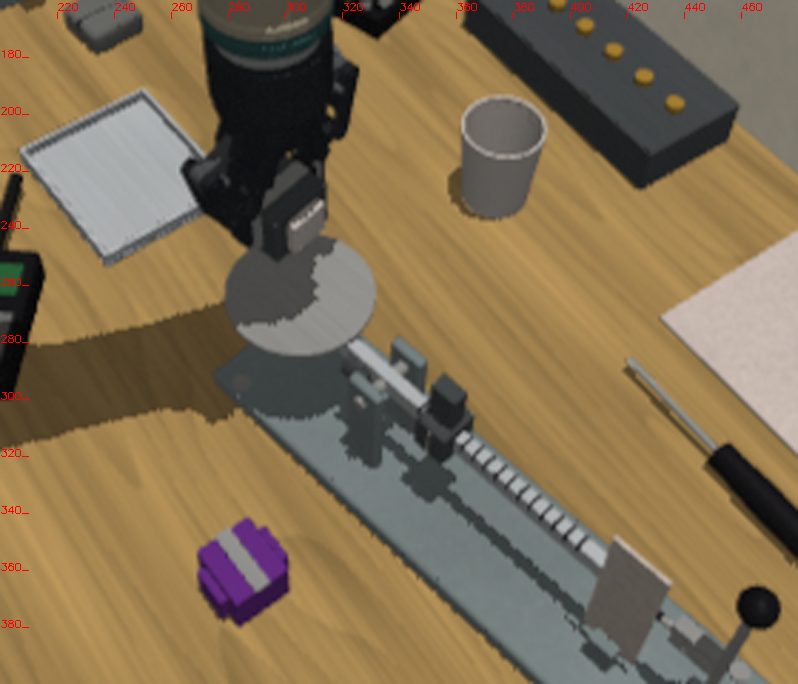

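The transformer is held and lifted off the empty pan (block at about 300,230). The beam is still level and the lever upright. Next I carry it to the tray.

Call:
{"api": "move_arm", "payload": {
  "series": [
    [[0.05,0.011,-0.01],0.05],
    [[0.1,0.022,-0.01],0.1],
    [[0.15,0.033,-0.01],0.15],
    [[0.2,0.044,0],0.196],
    [[0.246,0.055,0],0.196]
  ]
}}

```text
clock: 4.68
eef_pos: [439.8, 255.5, 197.7]
tool_rot: [3.136, 0.002, 1.624]
force: [0.2, 0.4, -2.4]
width: 49.7
```

Call:
{"api": "move_arm", "payload": {
  "series": [
    [[0,0,0.04],0],
    [[0,0,0.09],0],
    [[0,0,0.14],0],
    [[0,0,0.165],0],
    [[0,0,0.165],0]
  ]
}}

```text
clock: 5.3
eef_pos: [438.3, 253.8, 30.0]
tool_rot: [-3.141, 0.005, 1.623]
force: [-0.2, -0.2, -3.4]
width: 49.2
```

```bash
python3 - <<'E'
from h import *
go([443,254,9],np.radians(93))
E
```

```text
shift [0.     0.0048 0.021 ] turn 0.00025880472726913517 at [438.3 253.8  30. ] [-3.141  0.005  1.623]
```

Call:
{"api": "move_arm", "payload": {
  "series": [
    [[0,0.004,0.01],0],
    [[0,0.005,0.021],0],
    [[0,0.005,0.022],0],
    [[0,0.005,0.022],0]
  ]
}}

```text
clock: 5.8
eef_pos: [444.2, 254.3, 8.8]
tool_rot: [3.14, 0.004, 1.623]
force: [-0.6, -0.2, 2.8]
width: 49.2
```

Call:
{"api": "move_arm", "payload": {
  "series": [
    [[0,0,0],0],
    [[0,0,0],0],
    [[0,0,0],0]
  ],
  "claw": 0.74
}}

```text
clock: 6.18
eef_pos: [444.2, 254.4, 8.8]
tool_rot: [3.14, 0.004, 1.623]
force: [0.1, 0.3, -0.5]
width: 63.1
```

Call:
{"api": "move_arm", "payload": {
  "series": [
    [[0,0,-0.02],0],
    [[0,0,-0.06],0],
    [[0,0,-0.11],0],
    [[0,0,-0.15],0],
    [[0,0,-0.15],0]
  ]
}}

```text
clock: 6.8
eef_pos: [445.8, 255.9, 161.5]
tool_rot: [3.135, 0.001, 1.624]
force: [-0.0, -0.6, -0.7]
width: 63.2
```

```bash
python3 - <<'E'
from h import *
go([629,260,130],np.radians(165.5))
crop("side","pics/e.png",200,130,400,300,3.5)
E
```

```text
shift [-0.0056  0.183   0.0327] turn -1.264838787197848 at [445.8 255.9 161.5] [3.135e+00 1.000e-03 1.624e+00]
```

View pics/e.png

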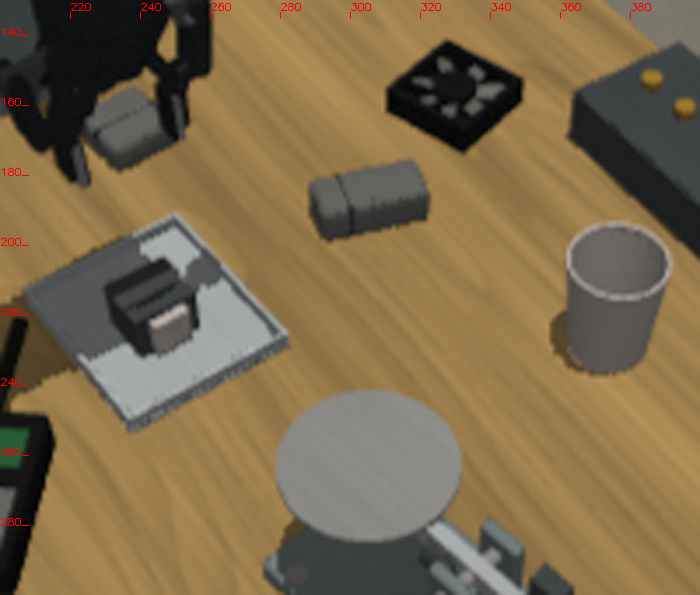

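```bash
python3 - <<'E'
from h import *
c=[(310,180),(413,160),(428,193),(328,212)]
w=np.array([ray("side",x/3.5+200,y/3.5+130,32)[:2] for x,y in c]); e=np.roll(w,-1,0)-w
print(w.mean(0),np.linalg.norm(e,axis=1),np.degrees(np.arctan2(e[:,1],e[:,0])))
E
```

```text
[634.64233465 259.39632965] [80.81089644 37.29592604 76.99897873 36.72861916] [ -18.16865693 -106.63845944  161.18343419   79.36082596]
```

Call:
{"api": "move_arm", "payload": {
  "series": [
    [[-0.001,0.04,0],-0.18],
    [[-0.003,0.08,0],-0.36],
    [[-0.004,0.12,0],-0.54],
    [[-0.005,0.16,0],-0.72],
    [[-0.005,0.183,0],-0.9]
  ],
  "claw": 1
}}

```text
clock: 7.48
eef_pos: [628.4, 259.3, 158.0]
tool_rot: [-3.14, 0.003, 2.528]
force: [-0.3, -0.5, 0.2]
width: 85.4
```

Call:
{"api": "move_arm", "payload": {
  "series": [
    [[0,0,0],-0.18],
    [[0,0,0.02],-0.36],
    [[0,0,0.04],-0.365]
  ]
}}

```text
clock: 7.85
eef_pos: [627.5, 258.7, 115.5]
tool_rot: [-3.139, -0.001, 2.892]
force: [-0.3, -0.4, 0.3]
width: 85.2
```

```bash
python3 - <<'E'
from h import *
go([630,259,3],np.radians(165.5))
E
```

```text
shift [-0.0025  0.0012  0.1125] turn 0.0030110917287822225 at [627.5 258.7 115.5] [-3.139e+00 -1.000e-03  2.892e+00]
```

Call:
{"api": "move_arm", "payload": {
  "series": [
    [[-0.004,0.001,0.05],0.03],
    [[-0.004,0.001,0.09],0.03],
    [[-0.004,0.001,0.112],0.03],
    [[-0.004,0.001,0.112],0.03]
  ]
}}

```text
clock: 8.35
eef_pos: [629.7, 257.9, 1.1]
tool_rot: [-3.136, -0.004, 2.86]
force: [0.7, 0.6, 0.3]
width: 85.4
```

Call:
{"api": "move_arm", "payload": {
  "series": [
    [[0,0,0],0],
    [[0,0,0],0],
    [[0,0,0],0],
    [[0,0,0],0],
    [[0,0,0],0]
  ],
  "claw": 0
}}

```text
clock: 8.98
eef_pos: [631.3, 259.3, 3.4]
tool_rot: [-3.139, -0.001, 2.861]
force: [-0.2, 0.9, 7.4]
width: 41.2
```

Call:
{"api": "move_arm", "payload": {
  "series": [
    [[0,0,-0.04],0],
    [[0,0,-0.09],0],
    [[0,0,-0.15],0],
    [[0,0,-0.19],0],
    [[0,0,-0.19],0]
  ]
}}

```text
clock: 9.6
eef_pos: [633.9, 260.1, 198.0]
tool_rot: [3.139, 0.005, 2.86]
force: [0.6, -0.1, -1.6]
width: 41.1
```

```bash
python3 - <<'E'
from h import *
go([458,-5,170],np.radians(100))
E
```

```text
shift [ 0.0955 -0.3036  0.0267] turn 1.1147426947496466 at [633.9 260.1 198. ] [3.139 0.005 2.86 ]
```

Call:
{"api": "move_arm", "payload": {
  "series": [
    [[0.019,-0.061,0],0.18],
    [[0.038,-0.121,0],0.36],
    [[0.057,-0.182,0],0.54],
    [[0.076,-0.243,0],0.72],
    [[0.0955,-0.303,0],0.9]
  ]
}}

```text
clock: 10.22
eef_pos: [457.8, -3.1, 196.0]
tool_rot: [3.138, 0.001, 1.954]
force: [0.3, -0.6, -2.4]
width: 41.0
```

Call:
{"api": "move_arm", "payload": {
  "series": [
    [[0,0,0],0.18],
    [[0,0,0],0.215],
    [[0,0,0.02],0.215]
  ]
}}

```text
clock: 10.6
eef_pos: [459.2, -2.2, 176.2]
tool_rot: [3.135, 0.0, 1.743]
force: [-0.0, 0.4, -2.3]
width: 41.1
```

```bash
python3 - <<'E'
from h import *
go([458,-5,119],np.radians(100))
E
```

```text
shift [-0.0026 -0.002   0.0572] turn -0.002243728369200726 at [459.2  -2.2 176.2] [3.135 0.    1.743]
```

Call:
{"api": "move_arm", "payload": {
  "series": [
    [[-0.003,-0.002,0.03],0],
    [[-0.003,-0.002,0.05],0],
    [[-0.003,-0.002,0.057],0],
    [[-0.003,-0.002,0.057],0]
  ]
}}

```text
clock: 11.1
eef_pos: [458.1, -5.0, 118.9]
tool_rot: [3.136, 0.0, 1.745]
force: [0.1, 0.3, -1.0]
width: 41.0
```

```bash
python3 - <<'E'
from h import *
go([458,-5,118.5],np.radians(100)); print(read_state()["force"])
E
```

```text
shift [-0.     -0.0001  0.0004] turn -0.0003651843817495948 at [458.1  -5.  118.9] [3.136 0.    1.745]
[ 0.06346947  0.33738967 -0.99072927]
```

Call:
{"api": "move_arm", "payload": {
  "series": [
    [[0,0,0.001],0],
    [[0,0,0.001],0],
    [[0,0,0.001],0],
    [[0,0,0.001],0]
  ],
  "claw": 0.75
}}

```text
clock: 11.6
eef_pos: [458.3, -5.0, 118.1]
tool_rot: [3.135, 0.0, 1.745]
force: [-0.6, 0.6, 0.1]
width: 64.5
```

Call:
{"api": "move_arm", "payload": {
  "series": [
    [[0,0,-0.02],0],
    [[0,0,-0.07],0],
    [[0,0,-0.12],0],
    [[0,0,-0.15],0],
    [[0,0,-0.15],0]
  ]
}}

```text
clock: 12.22
eef_pos: [458.8, -5.1, 270.3]
tool_rot: [3.13, 0.0, 1.745]
force: [0.4, -1.0, -0.5]
width: 63.9
```

```bash
python3 - <<'E'
from h import *
a=np.radians(10.1); X=np.array([np.cos(a),np.sin(a),0]); k=np.array([523.7,-373.3,0])
print(k+X*60)
go(k+X*60+[0,0,270],np.radians(100))
go(k+X*60+[0,0,270],np.radians(55))
crop("side","pics/f.png",220,160,500,400,2.85); cv2.imwrite("pics/lock_side.png",get_image("side"))
E
```

```text
[ 582.7701908  -362.77799643    0.        ]
shift [-0.3738  0.0599  0.001 ] turn 8.732294423219322e-05 at [458.8  -5.1 270.3] [3.13  0.    1.745]
shift [-0.3738  0.0599  0.001 ] turn 0.7854854863416805 at [458.8  -5.1 270.3] [3.13  0.    1.745]
```

View pics/f.png

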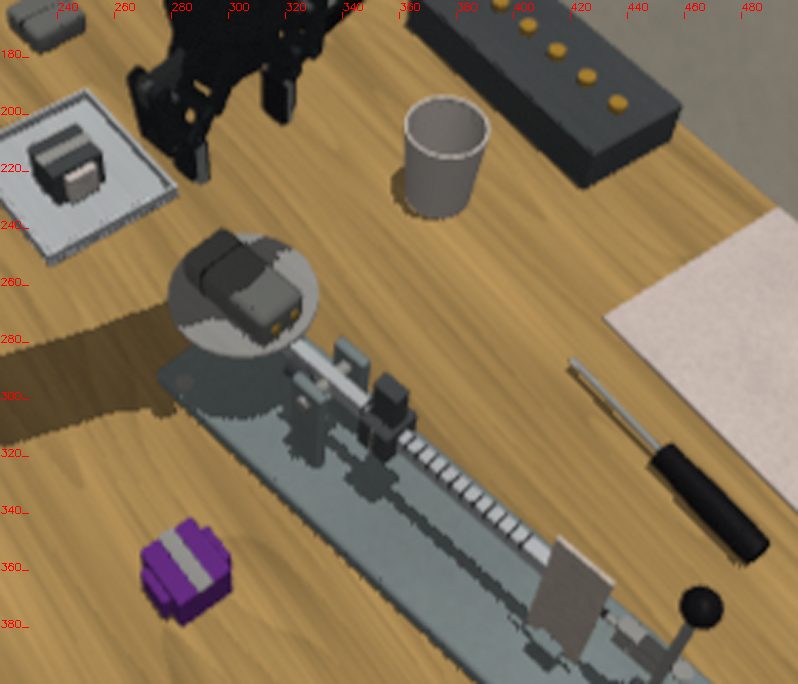

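The pack lies centred on the pan (about 298,258), and the beam is still locked. Next I go round behind the knob (462,373) with the fingers shut.

Call:
{"api": "move_arm", "payload": {
  "series": [
    [[-0.055,0.02,0],0],
    [[-0.11,0.04,0],0],
    [[-0.165,0.06,0],0],
    [[-0.22,0.06,0],0],
    [[-0.275,0.06,0],0]
  ],
  "claw": 0
}}

```text
clock: 12.95
eef_pos: [563.3, -266.5, 265.6]
tool_rot: [3.139, -0.003, 1.746]
force: [0.7, -0.0, 0.5]
width: -0.1
```

Call:
{"api": "move_arm", "payload": {
  "series": [
    [[-0.05,0,0],0],
    [[-0.099,0,0],0],
    [[-0.099,0,0.04],0],
    [[-0.099,0,0.08],0],
    [[-0.099,0,0.095],0]
  ]
}}

```text
clock: 13.58
eef_pos: [578.5, -362.1, 165.5]
tool_rot: [-3.139, -0.008, 1.745]
force: [0.1, -0.2, 1.2]
width: 0.0
```

```bash
python3 - <<'E'
from h import *
a=np.radians(10.1); X=np.array([np.cos(a),np.sin(a),0]); k=np.array([523.7,-373.3,0])
go(k+X*30+[0,0,175],np.radians(100.1))
go(k+X*(30-95)+[0,0,150],np.radians(100.1))
E
```

```text
shift [-0.0014 -0.0259 -0.0094] turn -0.002126078918254448 at [ 578.5 -362.1  165.5] [-3.139 -0.008  1.745]
shift [-0.0018 -0.1208  0.0159] turn -0.002126078918254448 at [ 578.5 -362.1  165.5] [-3.139 -0.008  1.745]
```

Call:
{"api": "move_arm", "payload": {
  "series": [
    [[0,-0.025,0],0],
    [[0,-0.042,0],0],
    [[0,-0.059,0.003],0],
    [[0,-0.076,0.006],0],
    [[0,-0.093,0.01],0]
  ]
}}

```text
clock: 14.2
eef_pos: [486.7, -378.3, 155.8]
tool_rot: [-3.139, -0.008, 1.745]
force: [0.9, 0.1, 0.3]
width: -0.0
```

Call:
{"api": "move_arm", "payload": {
  "series": [
    [[0,-0.008,0.002],0],
    [[0,-0.016,0.004],0],
    [[0,-0.016,0.004],0]
  ]
}}

```text
clock: 14.58
eef_pos: [470.3, -381.2, 151.8]
tool_rot: [-3.139, -0.008, 1.745]
force: [-0.5, -0.1, 0.9]
width: 0.3
```

```bash
python3 - <<'E'
from h import *
a=np.radians(10.1); X=np.array([np.cos(a),np.sin(a),0]); k=np.array([523.7,-373.3,0])
print((read_state()["eef_pos"]-k)@X,read_state()["force"])
im=crop("side","pics/g.png",220,200,520,420,2.66)
E
```

```text
-53.95339421554732 [-0.4567886  -0.12160968  0.92159354]
```

View pics/g.png

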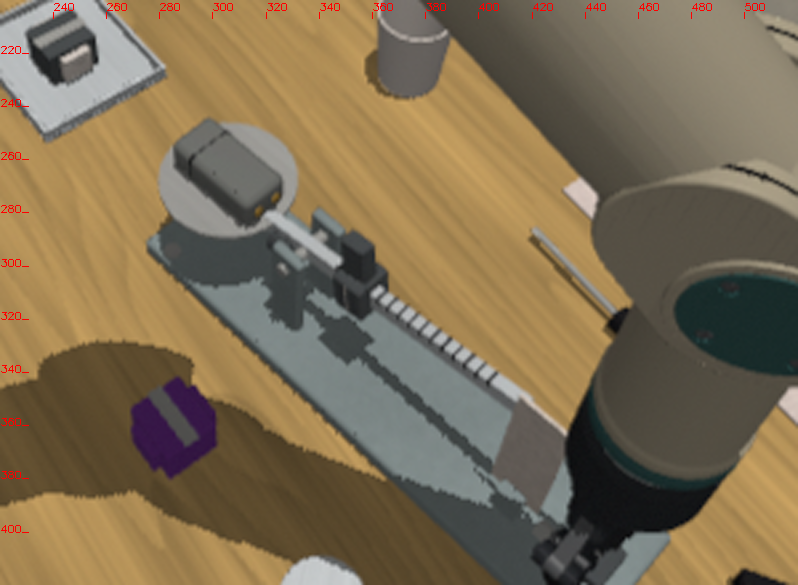

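The pan has sunk and the arm has risen, so the beam is free. I'll push the lever a little further, to its stop.

Call:
{"api": "move_arm", "payload": {
  "series": [
    [[0,-0.006,0.002],0],
    [[0,-0.01,0.002],0],
    [[0,-0.01,0.002],0]
  ]
}}

```text
clock: 15.0
eef_pos: [460.6, -383.0, 149.9]
tool_rot: [-3.139, -0.008, 1.745]
force: [-0.6, -0.3, 0.4]
width: -0.0
```

Call:
{"api": "move_arm", "payload": {
  "series": [
    [[0,-0.003,0],0],
    [[0,-0.006,0],0],
    [[0,-0.006,0],0]
  ]
}}

```text
clock: 15.38
eef_pos: [455.8, -383.8, 150.1]
tool_rot: [-3.141, -0.007, 1.745]
force: [4.5, 0.0, -1.2]
width: 0.1
```

The force rose to 4.5 N, so the lever is at its stop. Now I back off and go to the poise.

Call:
{"api": "move_arm", "payload": {
  "series": [
    [[0,0.02,0],0],
    [[0,0.025,-0.04],0],
    [[0,0.025,-0.09],0],
    [[0,0.025,-0.12],0]
  ],
  "claw": 0.47
}}

```text
clock: 15.88
eef_pos: [480.2, -381.4, 272.5]
tool_rot: [-3.141, -0.005, 1.745]
force: [0.7, 0.6, -0.9]
width: 39.6
```

Call:
{"api": "move_arm", "payload": {
  "series": [
    [[0.05,0,0],0.18],
    [[0.1,0,0],0.36],
    [[0.15,0,0],0.54],
    [[0.2,0,0],0.72],
    [[0.245,0,0],0.9]
  ]
}}

```text
clock: 16.5
eef_pos: [436.6, -138.7, 273.7]
tool_rot: [-3.136, -0.002, 0.839]
force: [0.7, 0.9, 0.4]
width: 40.3
```

Call:
{"api": "move_arm", "payload": {
  "series": [
    [[0,0,0],0.18],
    [[0,0,0],0.36],
    [[0,0,0],0.54],
    [[0,0,0],0.67],
    [[0,0,0],0.67]
  ]
}}

```text
clock: 17.12
eef_pos: [435.9, -138.9, 273.6]
tool_rot: [-3.136, 0.003, 0.17]
force: [-1.0, 0.2, -0.4]
width: 40.5
```

```bash
cat >> h.py <<'E'
P0=np.array([473.6,-92.8]); U=np.array([.1754,-.9845])
def gs(s,z):
    go([*(P0+U*s),z],np.radians(10.1)); st=read_state(); print("s now",(np.array(st["eef_pos"][:2])-P0)@U,"w",st["width"],"F",np.round(st["force"],1),"t",st["clock"])
E
python3 - <<'E'
from h import *
gs(43,137)
cv2.imwrite("pics/tilt_side.png",get_image("side"))
crop("top","pics/h.png",310,232,530,322,3.6)
a=cv2.imread("pics/lock_side.png");b=cv2.imread("pics/tilt_side.png")
cv2.imwrite("pics/cmp.png",np.vstack([cv2.resize(x[240:390,250:450],None,fx=3.0,fy=2.0*1,interpolation=cv2.INTER_CUBIC) for x in(a,b)]))
E
```

```text
shift [0.0456 0.0046 0.1364] turn -0.00675910183501105 at [ 435.9 -138.9  273.6] [-3.136e+00  3.000e-03  1.700e-01]
s now 38.80404858167046 w 40.46448027422407 F [-1.   0.2 -0.4] t 17.125
```

View pics/cmp.png

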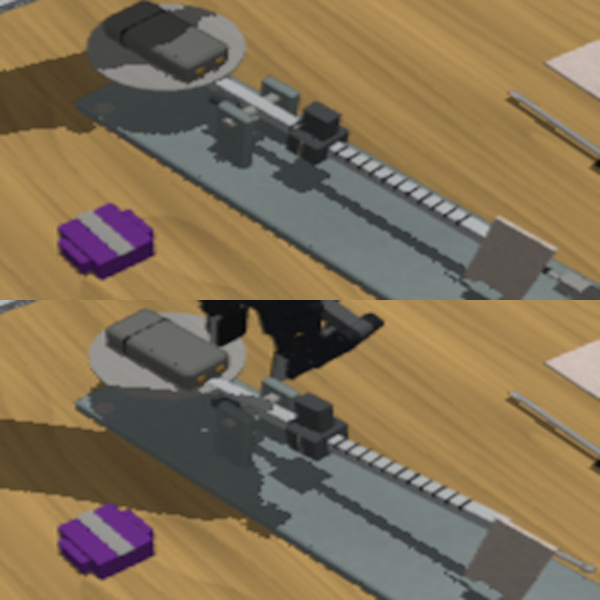

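```bash
cat >> h.py <<'E'
YD=np.array([-.1754,.9845]);XD=np.array([.9845,.1754])
def strip(im,th,r0,r1,n="side",h=8):
    M=[]
    for x in np.arange(-22,23,1.5):
        row=[]
        for r in np.arange(r0,r1,1.):
            s=r*np.cos(th)-h*np.sin(th); z=100+r*np.sin(th)+h*np.cos(th)
            row.append(proj(n,[*(P0+U*s+XD*x),z]))
        M.append(row)
    M=np.array(M,np.float32)
    return cv2.remap(im,M[...,0],M[...,1],cv2.INTER_LINEAR)
def tilt(im,r0=150,r1=203,n="side",ref=None):
    ref=strip(cv2.imread("pics/lock_side.png") if ref is None else ref,0,r0,r1,n)
    T=np.arange(-.2,.201,.005); c=[cv2.matchTemplate(strip(im,t,r0,r1,n),ref,cv2.TM_CCOEFF_NORMED)[0,0] for t in T]
    i=int(np.argmax(c)); print("tilt",T[i].round(3),"ncc",round(float(c[i]),3)); return T,c
E
python3 - <<'E'
from h import *
b=cv2.imread("pics/tilt_side.png")
for r in((150,203),(120,200),(90,150)):
    T,c=tilt(b,*r); print(np.round(c[::4],2))
    tilt(cv2.imread("pics/lock_side.png"),*r)
E
```

```text
tilt 0.15 ncc 0.78
[ 0.08  0.11  0.14  0.18  0.22  0.23  0.21  0.17  0.13  0.1   0.04 -0.04
 -0.1  -0.08  0.04  0.25  0.51  0.74  0.76  0.54  0.27]
tilt 0.0 ncc 1.0
tilt 0.15 ncc 0.854
[ 0.05  0.08  0.1   0.11  0.12  0.1   0.06  0.02 -0.03 -0.07 -0.11 -0.14
 -0.14 -0.07  0.08  0.31  0.58  0.81  0.83  0.61  0.32]
tilt 0.0 ncc 1.0
tilt 0.15 ncc 0.927
[ 0.05  0.04  0.01 -0.03 -0.08 -0.13 -0.17 -0.21 -0.22 -0.21 -0.18 -0.11
 -0.01  0.12  0.29  0.5   0.72  0.89  0.91  0.72  0.44]
tilt 0.0 ncc 1.0
```

The NCC measure reads a tilt of 0.15 (the +0.16 stop), so step 3 is met. Now I straddle the poise tab.

Call:
{"api": "move_arm", "payload": {
  "series": [
    [[0.046,0.004,0],-0.007],
    [[0.046,0.004,0.05],-0.007],
    [[0.046,0.004,0.1],-0.007],
    [[0.046,0.004,0.135],-0.007],
    [[0.046,0.004,0.135],-0.007]
  ]
}}

```text
clock: 17.85
eef_pos: [480.0, -133.8, 136.9]
tool_rot: [-3.133, 0.007, 0.178]
force: [-0.4, 0.2, 1.1]
width: 39.8
```

```bash
python3 - <<'E'
from h import *
gs(43,137); tilt(get_image("side"))
gs(43+50,145)
E
```

```text
shift [ 0.0009  0.0015 -0.0001] turn 0.002076115475756035 at [ 480.  -133.8  136.9] [-3.133  0.007  0.178]
s now 41.48036291294041 w 39.809701177727305 F [-0.4  0.2  1.1] t 17.85
tilt 0.15 ncc 0.78
shift [-0.0004  0.0505 -0.0068] turn 0.0017884466992128534 at [ 481.3 -134.5  138.5] [-3.135  0.004  0.178]
s now 42.42161681160654 w 39.788488256598754 F [ 0.1 -0.2  0.7] t 17.9
```

Call:
{"api": "move_arm", "payload": {
  "series": [
    [[0,0.012,-0.001],0],
    [[0,0.024,-0.003],0],
    [[0,0.036,-0.005],0],
    [[0,0.048,-0.007],0],
    [[0,0.058,-0.008],0]
  ]
}}

```text
clock: 18.52
eef_pos: [492.0, -192.6, 146.5]
tool_rot: [-3.136, 0.003, 0.178]
force: [0.4, 1.7, -1.2]
width: 40.1
```

Call:
{"api": "move_arm", "payload": {
  "series": [
    [[0,0,0],0],
    [[0,0,0],0]
  ]
}}

```text
clock: 18.77
eef_pos: [491.8, -193.2, 146.5]
tool_rot: [-3.136, 0.003, 0.177]
force: [-0.3, -0.8, -0.9]
width: 39.9
```

```bash
python3 - <<'E'
from h import *
im=get_image("side"); cv2.imwrite("pics/p1.png",im)
for r in((130,203),(150,203),(165,203)): tilt(im,*r)
gs(111,147)
E
```

```text
tilt 0.14 ncc 0.537
tilt 0.14 ncc 0.625
tilt 0.14 ncc 0.753
shift [-0.0004  0.0093 -0.0006] turn 0.0013650120023653844 at [ 491.8 -192.8  146.4] [-3.136e+00  3.000e-03  1.780e-01]
s now 101.66947600447673 w 40.15310041612473 F [-0.  -0.3  0.6] t 18.825
```

Call:
{"api": "move_arm", "payload": {
  "series": [
    [[0,0.005,0],0],
    [[0,0.01,0],0],
    [[0,0.01,0],0],
    [[0,0.005,0],0],
    [[0,0.001,0],0]
  ]
}}

```text
clock: 19.45
eef_pos: [492.0, -193.6, 146.5]
tool_rot: [-3.136, 0.003, 0.178]
force: [0.2, 0.1, -0.0]
width: 40.1
```

Call:
{"api": "move_arm", "payload": {
  "series": [
    [[0,0,0],0],
    [[0,0,0],0],
    [[0,0,0],0],
    [[0,0,0],0],
    [[0,0,0],0]
  ]
}}

```text
clock: 20.08
eef_pos: [492.0, -193.7, 146.5]
tool_rot: [-3.136, 0.003, 0.178]
force: [-0.8, -0.1, -0.2]
width: 40.0
```

```bash
python3 - <<'E'
from h import *
im=get_image("side"); cv2.imwrite("pics/p2.png",im)
for r in((150,203),(165,203)): T,c=tilt(im,*r)
print(np.round(c[40::4],2))
gs(121,145)
E
```

```text
tilt 0.13 ncc 0.629
tilt 0.13 ncc 0.763
[0.09 0.03 0.01 0.12 0.31 0.54 0.73 0.74 0.55 0.28 0.08]
shift [-0.0004  0.0185  0.0014] turn 0.0012914594818593805 at [ 492.  -193.7  146.5] [-3.136e+00  3.000e-03  1.780e-01]
s now 102.53956752239145 w 40.13996366170681 F [-0.4  0.1 -0.4] t 20.125
```

Call:
{"api": "move_arm", "payload": {
  "series": [
    [[0,0.008,0.001],0],
    [[0,0.014,0.002],0],
    [[0,0.019,0.003],0],
    [[0,0.019,0.003],0],
    [[0,0.01,0.003],0]
  ]
}}

```text
clock: 20.75
eef_pos: [493.6, -204.5, 143.7]
tool_rot: [-3.138, 0.003, 0.176]
force: [-0.1, -0.4, 0.9]
width: 40.1
```

Call:
{"api": "move_arm", "payload": {
  "series": [
    [[0,0,0],0],
    [[0,0,0],0],
    [[0,0,0],0],
    [[0,0,0],0],
    [[0,0,0],0]
  ]
}}

```text
clock: 21.38
eef_pos: [493.6, -204.5, 143.7]
tool_rot: [-3.138, 0.003, 0.176]
force: [0.3, -0.0, 0.3]
width: 40.1
```

Call:
{"api": "move_arm", "payload": {
  "series": [
    [[0,0,0],0],
    [[0,0,0],0],
    [[0,0,0],0],
    [[0,0,0],0],
    [[0,0,0],0]
  ]
}}

```text
clock: 22.0
eef_pos: [493.7, -204.5, 143.7]
tool_rot: [-3.138, 0.003, 0.176]
force: [-0.5, -0.1, -0.1]
width: 40.2
```

```bash
python3 - <<'E'
from h import *
im=get_image("side"); cv2.imwrite("pics/p3.png",im)
for r in((150,203),(165,203)): T,c=tilt(im,*r)
print(np.round(c[40::4],2))
gs(121,145)
E
```

```text
tilt 0.08 ncc 0.552
tilt 0.075 ncc 0.676
[0.26 0.39 0.52 0.64 0.67 0.55 0.37 0.22 0.13 0.09 0.1 ]
shift [-0.0001  0.0075 -0.0013] turn -0.00032777419595331203 at [ 493.6 -204.6  143.7] [-3.138e+00  3.000e-03  1.760e-01]
s now 113.53828398044469 w 39.91512157044037 F [0.9 0.3 0. ] t 22.05
```

Call:
{"api": "move_arm", "payload": {
  "series": [
    [[0,0.008,0.002],0],
    [[0,0.014,0.003],0],
    [[0,0.019,0.004],0],
    [[0,0.024,0.005],0],
    [[0,0.024,0.005],0]
  ]
}}

```text
clock: 22.68
eef_pos: [497.8, -229.0, 138.6]
tool_rot: [-3.139, 0.003, 0.175]
force: [0.7, -0.0, 0.3]
width: 40.1
```

Call:
{"api": "move_arm", "payload": {
  "series": [
    [[0,-0.009,0],0],
    [[0,-0.009,0],0],
    [[0,-0.009,0],0],
    [[0,-0.009,0],0],
    [[0,-0.009,0],0]
  ]
}}

```text
clock: 23.3
eef_pos: [496.2, -220.3, 138.6]
tool_rot: [-3.139, 0.003, 0.175]
force: [0.3, -0.2, -0.0]
width: 40.3
```

Call:
{"api": "move_arm", "payload": {
  "series": [
    [[0,0,0],0],
    [[0,0,0],0],
    [[0,0,0],0],
    [[0,0,0],0],
    [[0,0,0],0]
  ]
}}

```text
clock: 23.92
eef_pos: [496.3, -220.3, 138.6]
tool_rot: [-3.139, 0.003, 0.175]
force: [1.2, -0.4, -0.2]
width: 39.8
```

Call:
{"api": "move_arm", "payload": {
  "series": [
    [[0,0,0],0],
    [[0,0,0],0],
    [[0,0,0],0],
    [[0,0,0],0],
    [[0,0,0],0]
  ]
}}

```text
clock: 24.55
eef_pos: [496.2, -220.2, 138.6]
tool_rot: [-3.139, 0.003, 0.175]
force: [-0.9, 0.6, 0.1]
width: 40.2
```

```bash
python3 - <<'E'
from h import *
im=get_image("side"); cv2.imwrite("pics/p4.png",im)
for r in((158,203),(168,203)): T,c=tilt(im,*r)
print(np.round(c[20::4],2))
gs(121,145)
E
```

```text
tilt 0.005 ncc 0.601
tilt 0.0 ncc 0.648
[-0.09 -0.01  0.15  0.35  0.55  0.65  0.56  0.39  0.24  0.17  0.15  0.15
  0.13  0.1   0.07  0.04]
shift [ 0.     -0.0085 -0.0063] turn -0.0009663665101629082 at [ 496.2 -220.3  138.6] [-3.139e+00  3.000e-03  1.750e-01]
s now 129.45798884768877 w 40.040641684857334 F [0.  0.2 0.5] t 24.6
```

Tilt now reads about 0 with the fingers clear of the tab. I lift straight up, move away and check again.

Call:
{"api": "move_arm", "payload": {
  "series": [
    [[0,0,-0.02],0],
    [[0,0,-0.06],0],
    [[0,0,-0.11],0],
    [[0,0,-0.16],0],
    [[0,0,-0.16],0]
  ]
}}

```text
clock: 25.22
eef_pos: [498.4, -222.4, 302.3]
tool_rot: [3.14, -0.004, 0.175]
force: [0.9, -0.6, -1.1]
width: 40.2
```

Call:
{"api": "move_arm", "payload": {
  "series": [
    [[0.03,-0.05,0],0],
    [[0.06,-0.1,0],0],
    [[0.08,-0.15,0],0],
    [[0.08,-0.2,0],0],
    [[0.08,-0.25,0],0]
  ]
}}

```text
clock: 25.85
eef_pos: [532.8, 39.6, 301.1]
tool_rot: [3.14, -0.002, 0.176]
force: [0.8, 0.5, -1.2]
width: 40.2
```

Call:
{"api": "move_arm", "payload": {
  "series": [
    [[0,-0.05,0],0],
    [[0,-0.1,0],0],
    [[0,-0.15,0],0],
    [[0,-0.15,0],0],
    [[0,-0.15,0],0]
  ]
}}

```text
clock: 26.48
eef_pos: [506.2, 186.5, 300.3]
tool_rot: [3.139, -0.001, 0.175]
force: [-1.0, -0.5, 0.4]
width: 40.4
```

```bash
python3 - <<'E'
from h import *
a=get_image("side")
for r in((158,203),(168,203)): tilt(a,*r)
b=get_image("side"); tilt(b,60,110); tilt(b,168,203)
print(read_state()["clock"],read_state()["force"])
cv2.imwrite("pics/fin.png",cv2.resize(b[190:420,220:490],None,fx=2.9,fy=2.6,interpolation=cv2.INTER_CUBIC))
E
```

```text
tilt 0.0 ncc 0.997
tilt 0.0 ncc 0.997
tilt 0.005 ncc 0.594
tilt 0.0 ncc 0.997
26.575 [ 0.30308298  0.22588081 -0.22227265]
```

View pics/fin.png

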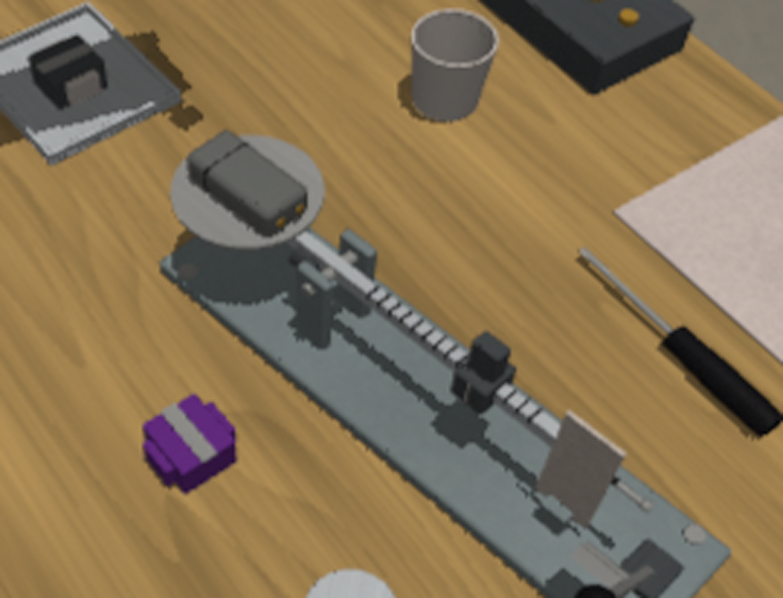

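The lever is over, with the knob at the bottom edge of the picture. The beam is level (tilt 0.00, match 0.997), the pack is flat and centred on the pan, and the transformer stands in the tray. The cup hasn't moved. I'm handing in.

```bash
python3 - <<'E'
from h import *
tilt(get_image("side"),168,203); print(finish_job())
E
```

```text
tilt 0.0 ncc 0.997
the job is handed in; nothing more can be done
None
```

I finished the job and handed it in at about 26.6 s of the 72 s allowed; no verdict was reported.

**What I did:** With the beam still locked, I set the transformer down in the tray and laid the long pack flat in the middle of the pan. I then pushed the lever over until it met its stop; the force rose to 4.5 N. The freed beam sank on the pan's side (measured 0.15 rad). I slid the poise out in steps, by pushing its tab, until the beam was level.

**Last checks:**
- **Beam:** Two pictures about 0.05 s apart and a third just before hand-in, with the arm well clear, all gave a tilt of 0.00 rad (match 0.997). The reference was the locked position, which is itself good only to about 0.01 rad. One reading nearer the pivot, where the shadows had changed, gave 0.005 rad with a poor match of 0.59.
- **Positions:** The last picture shows the lever over, the pack flat and centred on the pan, and the transformer standing in the tray. The cup looked unmoved. The spool and the square pack I never came near, but I did not measure them.
- **Weight:** The poise ended about 80 mm out, judged from the arm's position, so the pack weighs roughly 160 g, give or take 10 g.

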